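Mix the nuts in the roasting tin

ROBOT

A 6-joint arm with a two-finger parallel gripper is mounted at the origin on a cart in front of the work surface, level with it; the furniture and walls round the work are solid. World frame = base frame: x ahead of the robot, y to its left, z up, the work surface at z = 0. Lengths are in mm, angles in rad, forces in N, time in s.
With the tool pointing down it reaches from about 275 to 750 mm from the base axis. Payload 10.2 kg.
Tool frame: the origin (TCP) lies midway between the tips of the shut fingers; the grasp point (between the pads) lies 19 mm behind it; z points along the fingers, y is the line along which they close (so a half turn about z gives the same grasp; the last joint's range is limited). The gripper opens to 85 mm and grips with 20 to 120 N. Pads are 22 mm wide; open, the fingers measure 114 mm over their backs; the gripper's body (76 mm by 85 mm) begins 54 mm behind the grasp point. The pads swing forward as they close: fully open they stand 13 mm farther back than shut.
Start: joints at [1, 0.313, 1.498, -0, 1.331, -0.223], TCP at [178.949, 493.567, 231.294] pointing down, gripper open.
Joint ranges: [-2.94, 2.94], [-0.97, 2.17], [0.19, 2.56], [-1.23, 4.37], [0.02, 3.11], [-2.88, 2.88]. Speed limits (rad/s): [2.39, 2.39, 3.01, 3.14, 3.14, 3.14].

INTERFACE

Orientations are given as a unit quaternion [w, x, y, z].
In Python, from rig import ctrl, capture, camera_info gives the robot as it stands.
- The arm moves only by the tool apply_moves, never from a script. Its argument "targets" is a list of rows, each a list of 3 entries, a list of its own where there are three numbers: the finger opening in mm, from 0 to 85.4, then the shift along the world's x, y, z in mm, then the turn, a rotation vector about the world's x, y, z in degrees. In form: [[grip, [dx, dy, dz], [rx, ry, rz]], ...]. A call has 1 to 20 rows; each row is the pose to reach, as a shift and turn from the pose commanded when the call began; what a row does not reach only later rows make up. A row lasts 1/10 s, in which the tool goes at most 50 mm and 8.59 degrees, less where a joint would pass 70% of its speed; a pose out of reach is approached as far as the arm can. A call with a gripper value outside its range is refused whole. The fingers move at their own pace and stop on an object; "squeeze" is the grip in N (left out, the last holds). Time passes only in rows, so rows that repeat a pose let the fingers close. It gives the time, the measured TCP pose, the force, the opening and the grip force at its end, in the units of the state.
- ctrl.sense(): the state, without advancing time (a new reading comes with each control period).
- capture(name): name is "side" or "top"; returns (picture, depth): 420x560x3 uint8, blue, green, red; 420x560 float32, mm along the optical axis (not along the pixel's ray), 0 where there is no reading.
- camera_info(name): a dict with "vfov" (degrees; the focal length in pixels is half the picture's height over the tangent of half this angle, whatever the lens; pixels are square), "cx", "cy" (the principal point, pixels), "extrinsics" (4x4, takes a point from camera to world coordinates). Camera axes: x right, y down, z forward; pixel columns grow to the right and rows downward; lengths in mm; the calibration is good to about 2 mm. A picture is of the moment at which its call begins. camera_info takes no time and is no camera call.
- ctrl.finish_job(): hands the job in; it is judged then, once.
The state is a dict: "time_s": time; "joints": joint angles; "dq": joint speeds; "tau": joint torques, N m; "eef_pos": TCP position; "ee_rot": TCP orientation; "force": force on the tool from outside, world axes, zero at the start; "wrist_torque": the same for the moment, N m; "grip_width": opening from 0.0 (shut) to 1.0 (fully open); "grip_force": force on a finger pad.
Only numpy, scipy, OpenCV 4.12 (cv2) and the standard library are available. Lean on these libraries where they do the work, as an engineer would, in place of code of your own. Each camera call takes 0.05 s, during which the arm holds its last target. There are 200 camera calls.

TASK

The walnuts and the hazelnuts lie apart at the two ends of the roasting tin: stir them with the wooden paddle until they are mixed, so that either half of the tin's length has at least two walnuts and at least two hazelnuts in it. All the nuts stay in the tin and only the paddle may touch them, not the gripper; leave the things standing around where they are. When you have finished, stand the paddle upright again in the slot of its block, all the way down.

Things in the scene. Friction and masses are not known exactly. Their poses are not given: they have to be found in the camera images.
- tin: Roasting tin of dark steel, open, 143 (its x) x 228 (its y, its length) x 55 mm, walls and floor 4 mm; a wire handle at each end stands out 22 mm. Fixed. Origin under the middle of its floor, z up; y = 0 divides its two halves. Ten nuts lie in it in one layer: at the start the five walnuts at y > 0, the five hazelnuts at y < 0.
- block: Block of dark wood on a plinth (plinth 92 x 124 x 12 mm, block 72 x 104 mm, top at z = 75 mm). One slot in its middle, in which the paddle stands at the start: 16 mm wide (x), 46 mm long (y), 63 mm deep to the plinth, its mouth flared by 6 mm all round. Fixed. Origin under the middle of the plinth, z up.
- slot (a point): Middle of the floor of the block's slot, 12 mm above the table; its axes are those of the block.
- paddle: Stirring paddle, flat stick of pale wood, 215 mm, 70 g. Origin at the middle of its foot (lower end); z up its length, x across its flat faces, y along its width. Blade (z 0 to 70 mm) 40 mm wide (y), 10 thick (x); tapers to z = 112; handle above 22 wide (y), 14 thick (x) to z = 215. At the start upright in the slot, foot on its floor, x and y along those of the block.
- walnut_1: Walnut in its shell, furrowed with a raised seam, tan, 31 x 31 x 35 mm (the bigger of the two kinds of nut). Origin at its middle, about 19 mm above the table when it lies in the tin; its axes mean nothing. Loose, 16 g.
- walnut_2: Walnut in its shell, furrowed with a raised seam, tan, 31 x 31 x 35 mm (the bigger of the two kinds of nut). Origin at its middle, about 19 mm above the table when it lies in the tin; its axes mean nothing. Loose, 16 g.
- walnut_3: Walnut in its shell, furrowed with a raised seam, tan, 31 x 31 x 35 mm (the bigger of the two kinds of nut). Origin at its middle, about 19 mm above the table when it lies in the tin; its axes mean nothing. Loose, 16 g.
- walnut_4: Walnut in its shell, furrowed with a raised seam, tan, 31 x 31 x 35 mm (the bigger of the two kinds of nut). Origin at its middle, about 19 mm above the table when it lies in the tin; its axes mean nothing. Loose, 16 g.
- walnut_5: Walnut in its shell, furrowed with a raised seam, tan, 31 x 31 x 35 mm (the bigger of the two kinds of nut). Origin at its middle, about 19 mm above the table when it lies in the tin; its axes mean nothing. Loose, 16 g.
- hazelnut_1: Hazelnut in its shell, smooth and pointed at one end, brown, 21 x 21 x 21 mm (the smaller of the two kinds). Origin at its middle, about 13 mm above the table when it lies in the tin; its axes mean nothing. Loose, 10 g.
- hazelnut_2: Hazelnut in its shell, smooth and pointed at one end, brown, 21 x 21 x 21 mm (the smaller of the two kinds). Origin at its middle, about 13 mm above the table when it lies in the tin; its axes mean nothing. Loose, 10 g.
- hazelnut_3: Hazelnut in its shell, smooth and pointed at one end, brown, 21 x 21 x 21 mm (the smaller of the two kinds). Origin at its middle, about 13 mm above the table when it lies in the tin; its axes mean nothing. Loose, 10 g.
- hazelnut_4: Hazelnut in its shell, smooth and pointed at one end, brown, 21 x 21 x 21 mm (the smaller of the two kinds). Origin at its middle, about 13 mm above the table when it lies in the tin; its axes mean nothing. Loose, 10 g.
- hazelnut_5: Hazelnut in its shell, smooth and pointed at one end, brown, 21 x 21 x 21 mm (the smaller of the two kinds). Origin at its middle, about 13 mm above the table when it lies in the tin; its axes mean nothing. Loose, 10 g.
- ramekin: Small empty white cup, 62 mm across and 34 mm high, at the back of the table. Bystander. Origin under its middle.
- label_block: Roll of labels in its box, 60 x 52 x 29 mm, lying on the small board at the right. Bystander. Origin under its middle.

How it is judged:
By the outcome, as a careful person would: the job done as asked, in the order asked, and still so for the second after the job is handed in, with the robot touching nothing.
It also fails if it takes over 72 s, if anything falls off the work surface, if the arm or the gripper's body presses on something with over 40 N, if the wrist force passes 120 N, or if a joint passes its speed limit or range.

## Working session

There is one attempt and no reset: what is moved stays moved. The work goes in short steps, Python scripts to look and compute and a tool call to move; the robot and the scene stay as the last step left them, time stands still between calls to the robot, and variables do not carry over. Pictures are saved under pics/ and viewed, at most 10 in all, crops included, and the job is handed in when it is done.

Besides the shell and the picture viewer there is one more tool, called after "Call:" in YAML: its name, and indented under it one key for each argument. apply_moves: Moves the arm, as the interface text tells. Its arguments: {"type":"object","properties":{"targets":{"type":"array","items":{"type":"array"}},"squeeze":{"type":"number"}},"required":["targets"]}

```bash
mkdir -p pics; cat > h.py <<'E'
import numpy as np, cv2
from rig import ctrl, capture, camera_info
def cloud(name):
    im,d=capture(name); i=camera_info(name); h,w=d.shape
    f=h/2/np.tan(np.radians(i['vfov'])/2)
    v,u=np.mgrid[:h,:w]
    P=np.stack([(u-i['cx'])/f*d,(v-i['cy'])/f*d,d,np.ones_like(d)],-1)@np.array(i['extrinsics']).T
    P=P[...,:3]; P[d==0]=np.nan
    return im,d,P
E
python3 - <<'E'
from h import *
s=ctrl.sense(); print(s)
for n in('top','side'):
    im,d,P=cloud(n); cv2.imwrite(f'pics/{n}0.png',im); np.save(f'{n}0.npy',P)
    print(n,np.array(camera_info(n)['extrinsics']).round(2).tolist())
E
```

```text
{'time_s': 0.0, 'joints': array([ 9.99592897e-01,  3.13431170e-01,  1.49846618e+00, -3.90294478e-06,
        1.33097102e+00, -2.23408621e-01]), 'dq': array([ 0.00033916,  0.00116494, -0.00088754,  0.00218621, -0.00229534,
       -0.00127201]), 'tau': array([ 2.02482486e-03, -4.12233567e+01, -2.59766400e+01,  1.02347417e-04,
        3.73996503e-03, -2.05337614e-06]), 'eef_pos': array([178.80500649, 493.33481348, 230.73375214]), 'ee_rot': array([-2.45062285e-04,  1.73021784e-01,  9.84917791e-01, -5.88906519e-04]), 'force': array([ 0.84151797, -1.1501177 ,  0.07612098]), 'wrist_torque': array([-0.05711871,  0.01886816,  0.02121162]), 'grip_force': 0.0, 'grip_width': 1.0018568134143286}
top [[-0.01, -1.0, 0.07, 518.75], [-1.0, 0.01, 0.03, -8.75], [-0.03, -0.07, -1.0, 994.52], [0.0, 0.0, 0.0, 1.0]]
side [[-0.95, -0.17, 0.25, 280.84], [-0.3, 0.54, -0.79, 1023.49], [0.0, -0.83, -0.56, 802.63], [0.0, 0.0, 0.0, 1.0]]
```

View pics/top0.png

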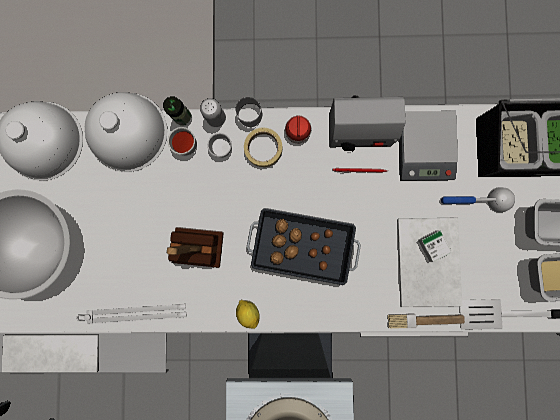

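View pics/side0.png

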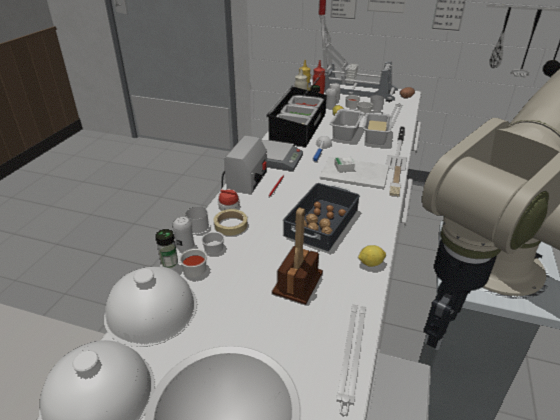

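The top view shows the block with the paddle near (195,247) and the tin near (305,246), walnuts on the left (+y) and hazelnuts on the right. Next I'll fit the poses.

```bash
cat >> h.py <<'E'
def fit(Q):
    r=cv2.minAreaRect(Q[:,:2].astype(np.float32)); return [np.round(x,1) for x in r], np.round(cv2.boxPoints(r)).tolist()
def nuts(im,P,reg):
    pass
E
python3 - <<'E'
from h import *
for n,b,t in(('top',(150,215,245,285),(240,200,365,295)),('side',(265,195,330,305),(275,180,370,250))):
    P=np.load(n+'0.npy')
    for nm,(u0,v0,u1,v1) in(('block',b),('tin',t)):
        Q=P[v0:v1,u0:u1].reshape(-1,3); Q=Q[~np.isnan(Q[:,0])]
        print(n,nm,np.nanmin(Q[:,2]),np.nanmax(Q[:,2]))
        for lo,hi in ([(6,18),(68,82),(130,240),(205,240)] if nm=='block' else [(48,60),(-4,8)]):
            q=Q[(Q[:,2]>lo)&(Q[:,2]<hi)]
            if len(q)>4: print(lo,hi,len(q),q.mean(0).round(1),fit(q))
im=cv2.imread('pics/top0.png')
a=cv2.resize(im[200:295,150:370],None,fx=3.6,fy=3.6,interpolation=cv2.INTER_CUBIC); cv2.imwrite('pics/c.png',a)
E
```

```text
top block -7.018839363625602 230.43827810625874
6 18 421 [494.3 207.4  11. ] ([array([469.5, 230.9]), array([124.3, 126.8]), np.float64(83.8)], [[400.0, 176.0], [526.0, 162.0], [539.0, 286.0], [413.0, 300.0]])
68 82 1038 [487.5 224.8  73.8] ([array([486.9, 229.8]), array([105.1,  72.1]), np.float64(84.0)], [[446.0, 181.0], [517.0, 174.0], [528.0, 278.0], [457.0, 286.0]])
130 240 170 [487.4 223.9 198.1] ([array([486.8, 228. ]), array([20.6, 14.3]), np.float64(84.7)], [[479.0, 218.0], [493.0, 217.0], [495.0, 238.0], [481.0, 239.0]])
205 240 93 [487.1 226.2 222.5] ([array([486.6, 228. ]), array([20.4, 14.3]), np.float64(86.7)], [[479.0, 218.0], [493.0, 217.0], [494.0, 238.0], [480.0, 239.0]])
top tin -7.608417581713184 61.887803478342335
48 60 1077 [487.6 -40.6  54.8] ([array([488.9, -39.4]), array([271.5, 149.3]), np.float64(79.2)], [[390.0, -159.0], [537.0, -187.0], [588.0, 80.0], [441.0, 108.0]])
-4 8 9055 [483.3 -38.3   1. ] ([array([484.3, -37.8]), array([319.7, 240.7]), np.float64(89.4)], [[362.0, -196.0], [603.0, -199.0], [606.0, 121.0], [366.0, 123.0]])
side block -6.48244403634
[... 363 characters left out ...]
85.5 237.8 182.5] ([array([486.6, 232.1]), array([26.1, 15.2]), np.float64(81.9)], [[477.0, 220.0], [492.0, 218.0], [496.0, 244.0], [481.0, 246.0]])
205 240 85 [486.  236.7 218.5] ([array([487. , 233.9]), array([19.1, 14.6]), np.float64(84.3)], [[479.0, 225.0], [493.0, 224.0], [495.0, 243.0], [481.0, 244.0]])
side tin -7.831747475662155 229.03392428301504
48 60 589 [485.7 -30.2  53.7] ([array([450.1, -34.1]), array([277.1, 254. ]), np.float64(86.7)], [[315.0, -165.0], [569.0, -180.0], [585.0, 97.0], [331.0, 112.0]])
-4 8 3635 [ 4.952e+02 -8.610e+01  1.000e-01] ([array([489.1, -95.7]), array([315.8, 378.9]), np.float64(17.9)], [[281.0, 36.0], [397.0, -324.0], [698.0, -227.0], [581.0, 133.0]])
```

View pics/c.png

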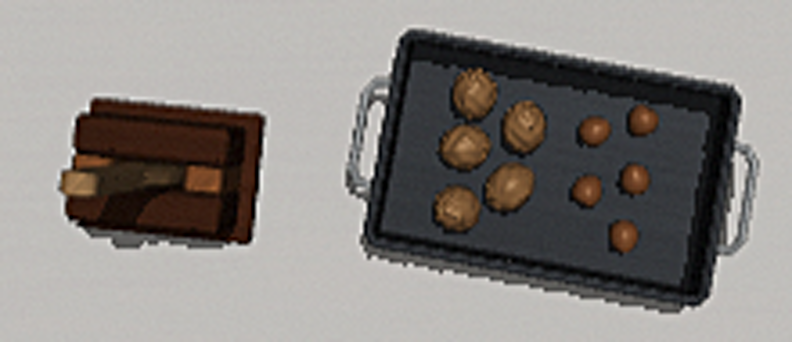

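The crop shows block, paddle and tin clearly; five walnuts are on the left and five hazelnuts on the right. The block is at about (487, 231), yaw −6°. The tin is at (489, −39.5), yaw −10.8°. The sizes match the given ones. Next I move above the paddle.

Call:
apply_moves:
  targets:
    - [85,[0,0,60],[0,0,0]]
    - [85,[0,0,60],[0,0,0]]
    - [85,[308,-263,60],[0,0,-76]]
    - [85,[308,-263,60],[0,0,-76]]
    - [85,[308,-263,60],[0,0,-76]]
    - [85,[308,-263,60],[0,0,-76]]
    - [85,[308,-263,60],[0,0,-76]]
    - [85,[308,-263,60],[0,0,-76]]
    - [85,[308,-263,60],[0,0,-76]]
    - [85,[308,-263,60],[0,0,-76]]
    - [85,[308,-263,60],[0,0,-76]]
    - [85,[308,-263,60],[0,0,-76]]
    - [85,[308,-263,60],[0,0,-76]]
    - [85,[308,-263,60],[0,0,-76]]
    - [85,[308,-263,60],[0,0,-76]]
    - [85,[308,-263,60],[0,0,-76]]

```text
time_s: 1.7
eef_pos: [486.5, 231.1, 291.5]
ee_rot: [0.0, 0.742, 0.67, 0.0]
force: [0.3, -0.3, -0.1]
grip_width: 0.998
grip_force: 0.0
```

```bash
cat >> h.py <<'E'
def tin(p,yaw=-10.8,c=(489,-39.5)):
    a=np.radians(yaw); R=np.array([[np.cos(a),-np.sin(a)],[np.sin(a),np.cos(a)]])
    return (np.asarray(p)[...,:2]-c)@R
def nutlist(im,P):
    t=tin(P); z=P[...,2]
    hsv=cv2.cvtColor(im,cv2.COLOR_BGR2HSV)
    m=(abs(t[...,0])<66)&(abs(t[...,1])<110)&(hsv[...,1]>90)&(hsv[...,2]>50)&(z>8)&(z<45)
    n,l,st,c=cv2.connectedComponentsWithStats(m.astype(np.uint8),connectivity=4)
    for i in range(1,n):
        if st[i,4]<8: continue
        q=l==i
        print(t[q].mean(0).round(0),'area',st[i,4],'ztop',z[q].max().round(0),'hsv',np.median(hsv[q],0),'px',c[i].round(0))
E
python3 - <<'E'
from h import *
im=cv2.imread('pics/top0.png'); nutlist(im,np.load('top0.npy')); s=ctrl.sense(); print(s['eef_pos'],s['joints'],s['time_s'])
E
```

```text
[39. 61.] area 125 ztop 36.0 hsv [ 15. 146. 108.] px [281. 225.]
[23. 23.] area 124 ztop 38.0 hsv [ 15. 146. 112.] px [295. 235.]
[ 42. -57.] area 50 ztop 26.0 hsv [ 12.  168.   95.5] px [328. 233.]
[ 29. -26.] area 54 ztop 25.0 hsv [ 12. 168.  98.] px [315. 236.]
[ 2. 61.] area 125 ztop 35.0 hsv [ 15. 145. 111.] px [279. 240.]
[-20.  26.] area 130 ztop 36.0 hsv [ 15.  146.  114.5] px [291. 251.]
[  1. -59.] area 49 ztop 27.0 hsv [ 12. 169.  97.] px [326. 249.]
[-13. -28.] area 50 ztop 25.0 hsv [ 12. 168. 102.] px [313. 252.]
[-41.  58.] area 119 ztop 39.0 hsv [ 15. 145. 106.] px [277. 257.]
[-39. -58.] area 52 ztop 24.0 hsv [ 12.  171.  100.5] px [323. 265.]
[486.54647434 231.08884101 291.46292892] [ 2.25797302e-01  3.08198560e-01  1.34798167e+00 -2.69848750e-05
  1.48513871e+00  3.27304115e-01] 1.7
```

Call:
apply_moves:
  targets:
    - [85,[0,0,-30],[0,0,0]]
    - [85,[0,0,-60],[0,0,0]]
    - [85,[0,0,-90],[0,0,0]]
    - [85,[0,0,-110],[0,0,0]]
    - [85,[0,0,-123],[0,0,0]]
    - [85,[0,0,-123],[0,0,0]]
    - [5,[0,0,-123],[0,0,0]]
    - [5,[0,0,-123],[0,0,0]]
    - [5,[0,0,-123],[0,0,0]]
    - [5,[0,0,-123],[0,0,0]]
    - [5,[0,0,-123],[0,0,0]]
    - [5,[0,0,-123],[0,0,0]]
    - [5,[0,0,-123],[0,0,0]]
    - [5,[0,0,-123],[0,0,0]]
  squeeze: 80

```text
time_s: 3.1
eef_pos: [487.1, 230.6, 168.7]
ee_rot: [0.0, 0.743, 0.67, 0.0]
force: [-0.7, -0.6, 4.6]
grip_width: 0.153
grip_force: 78.6
```

Call:
apply_moves:
  targets:
    - [5,[0,0,20],[0,0,0]]
    - [5,[0,0,50],[0,0,0]]
    - [5,[0,0,80],[0,0,0]]
    - [5,[0,0,100],[0,0,0]]
    - [5,[8,-27,100],[0,0,8]]
    - [5,[16,-54,100],[0,0,16]]
    - [5,[24,-81,100],[0,0,24]]
    - [5,[32,-108,100],[0,0,32]]
    - [5,[40,-135,100],[0,0,40]]
    - [5,[48,-162,100],[0,0,48]]
    - [5,[56,-189,100],[0,0,56]]
    - [5,[56,-189,100],[0,0,64]]
    - [5,[56,-189,100],[0,0,72]]
    - [5,[56,-189,100],[0,0,80]]
    - [5,[56,-189,100],[0,0,85]]
    - [5,[56,-189,100],[0,0,85]]
    - [5,[56,-189,100],[0,0,85]]

```text
time_s: 4.8
eef_pos: [542.9, 41.6, 268.0]
ee_rot: [-0.0, 0.096, 0.995, 0.0]
force: [0.1, -0.0, -0.6]
grip_width: 0.153
grip_force: 78.0
```

```bash
python3 - <<'E'
from h import *
im,d,P=cloud('side'); t=tin(P)
cv2.imwrite('pics/s1.png',cv2.resize(im[60:300,220:460],None,fx=2.4,fy=2.4))
z=P[...,2]; hsv=cv2.cvtColor(im,cv2.COLOR_BGR2HSV)
m=(z>95)&(z<240)&(abs(t[...,0]-38)<60)&(abs(t[...,1]-90)<50)
for lo in range(95,240,12):
    q=m&(z>=lo)&(z<lo+12)
    if q.sum()>5: print(lo,q.sum(),t[q].min(0).round(),t[q].max(0).round())
E
```

```text
107 29 [19. 88.] [56. 98.]
119 52 [18. 88.] [57. 99.]
131 49 [18. 87.] [57. 99.]
143 55 [17. 90.] [57. 98.]
155 53 [17. 87.] [ 57. 100.]
167 60 [18. 86.] [59. 99.]
179 62 [17. 87.] [ 59. 101.]
191 51 [19. 89.] [ 54. 100.]
203 45 [23. 86.] [ 55. 100.]
215 40 [25. 86.] [ 49. 102.]
227 40 [27. 83.] [ 49. 100.]
```

View pics/s1.png

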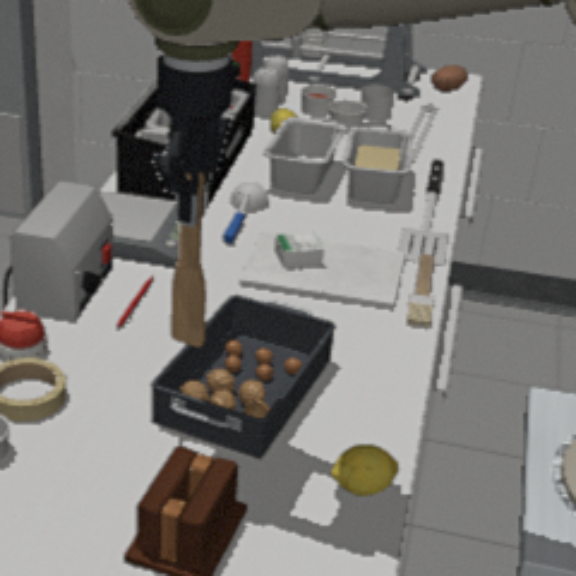

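The side view shows the paddle hanging upright over the +y end of the tin at crop pixel (190,340), foot at z≈110 and blade across the tin, where it was meant to be. The empty slot is at (185,490). Now I lower it and sweep the first lane.

Call:
apply_moves:
  targets:
    - [5,[0,0,-35],[0,0,0]]
    - [5,[0,0,-70],[0,0,0]]
    - [5,[0,0,-95],[0,0,0]]
    - [5,[0,0,-104],[0,0,0]]
    - [5,[0,0,-104],[0,0,0]]
    - [5,[-1.5,-8,-104],[0,0,0]]
    - [5,[-3,-16,-104],[0,0,0]]
    - [5,[-4.5,-24,-104],[0,0,0]]
    - [5,[-6,-32,-104],[0,0,0]]
    - [5,[-7.5,-40,-104],[0,0,0]]
    - [5,[-9,-48,-104],[0,0,0]]
    - [5,[-10.5,-56,-104],[0,0,0]]
    - [5,[-12,-64,-104],[0,0,0]]
    - [5,[-13.5,-72,-104],[0,0,0]]
    - [5,[-15,-80,-104],[0,0,0]]
    - [5,[-16.5,-88,-104],[0,0,0]]
    - [5,[-18,-95,-104],[0,0,0]]
    - [5,[-19.5,-102,-104],[0,0,0]]
    - [5,[-20.5,-109,-104],[0,0,0]]
    - [5,[-21.5,-114,-104],[0,0,0]]

```text
time_s: 6.85
eef_pos: [521.4, -73.0, 164.3]
ee_rot: [0.0, 0.095, 0.995, 0.0]
force: [-0.0, 0.9, -0.9]
grip_width: 0.154
grip_force: 78.0
```

```bash
python3 - <<'E'
from h import *
im,d,P=cloud('top'); nutlist(im,P)
cv2.imwrite('pics/t2.png',cv2.resize(im[200:295,150:370],None,fx=3.6,fy=3.6))
im,d,P=cloud('side'); print('side');nutlist(im,P)
E
```

```text
[ 2. 61.] area 119 ztop 37.0 hsv [ 15. 146. 105.] px [279. 240.]
[-42.  60.] area 75 ztop 37.0 hsv [ 15. 146.  60.] px [276. 258.]
[-19. -28.] area 11 ztop 27.0 hsv [ 12. 173.  55.] px [313. 255.]
[-40. -61.] area 29 ztop 26.0 hsv [ 12. 167. 113.] px [324. 266.]
side
[1. 1.] area 420 ztop 45.0 hsv [ 15. 113.  92.] px [321. 215.]
[-41. -52.] area 31 ztop 24.0 hsv [ 13. 136.  86.] px [341. 212.]
[-1. 67.] area 51 ztop 37.0 hsv [ 16. 111. 128.] px [313. 226.]
```

Call:
apply_moves:
  targets:
    - [5,[0,3,30],[0,0,0]]
    - [5,[0,3,70],[0,0,0]]
    - [5,[0,3,104],[0,0,0]]
    - [5,[0,43,104],[0,0,0]]
    - [5,[0,83,104],[0,0,0]]
    - [5,[0,123,104],[0,0,0]]
    - [5,[0,163,104],[0,0,0]]
    - [5,[0,203,104],[0,0,0]]
    - [5,[0,240,104],[0,0,0]]
    - [5,[0,240,104],[0,0,0]]
    - [5,[0,240,104],[0,0,0]]

```text
time_s: 8.05
eef_pos: [521.2, 168.1, 268.1]
ee_rot: [-0.0, 0.094, 0.996, -0.0]
force: [0.4, -0.2, -0.6]
grip_width: 0.152
grip_force: 78.3
```

```bash
python3 - <<'E'
from h import *
im,d,P=cloud('top'); nutlist(im,P)
cv2.imwrite('pics/t3.png',cv2.resize(im[180:300,150:370],None,fx=3.6,fy=3.6))
E
```

```text
[ 41. -51.] area 210 ztop 38.0 hsv [ 13. 149. 110.] px [326. 233.]
[ 2. 61.] area 128 ztop 36.0 hsv [ 15.  145.  119.5] px [279. 240.]
[ 6. -0.] area 133 ztop 37.0 hsv [ 15. 145. 121.] px [303. 243.]
[-20.  26.] area 131 ztop 36.0 hsv [ 15. 144. 128.] px [291. 251.]
[  1. -59.] area 51 ztop 25.0 hsv [ 12. 168. 107.] px [326. 249.]
[-13. -28.] area 52 ztop 26.0 hsv [ 12.  167.5 109.5] px [313. 252.]
[-41.  58.] area 121 ztop 37.0 hsv [ 15. 145. 115.] px [277. 257.]
[-39. -58.] area 52 ztop 24.0 hsv [ 12.  168.  111.5] px [323. 265.]
```

View pics/t3.png

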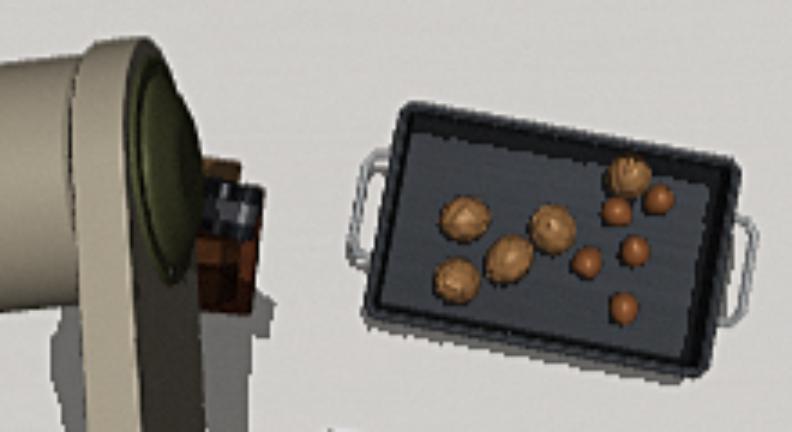

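The view shows one walnut at about (50,−47), one at (6,0), and the hazelnuts still at −y. Next I sweep the hazelnuts along x=−25 towards +y.

Call:
apply_moves:
  targets:
    - [5,[-10,-40,0],[0,0,0]]
    - [5,[-20,-80,0],[0,0,0]]
    - [5,[-31,-120,0],[0,0,0]]
    - [5,[-41,-160,0],[0,0,0]]
    - [5,[-51,-200,0],[0,0,0]]
    - [5,[-61,-240,0],[0,0,0]]
    - [5,[-69,-270,0],[0,0,0]]
    - [5,[-73,-287,0],[0,0,0]]
    - [5,[-73,-287,0],[0,0,0]]
    - [5,[-73,-287,0],[0,0,0]]
    - [5,[-73,-287,-35],[0,0,0]]
    - [5,[-73,-287,-70],[0,0,0]]
    - [5,[-73,-287,-95],[0,0,0]]
    - [5,[-73,-287,-104],[0,0,0]]
    - [5,[-73,-287,-104],[0,0,0]]

```text
time_s: 9.6
eef_pos: [448.3, -118.8, 163.9]
ee_rot: [-0.001, 0.095, 0.995, 0.0]
force: [0.0, 0.0, -0.9]
grip_width: 0.153
grip_force: 78.5
```

Call:
apply_moves:
  targets:
    - [5,[1.5,8,0],[0,0,0]]
    - [5,[3,16,0],[0,0,0]]
    - [5,[4.5,24,0],[0,0,0]]
    - [5,[6,31,0],[0,0,0]]
    - [5,[7,38,0],[0,0,0]]
    - [5,[8.5,45,0],[0,0,0]]
    - [5,[10,52,0],[0,0,0]]
    - [5,[11,58,0],[0,0,0]]
    - [5,[12,64,0],[0,0,0]]
    - [5,[13,70,0],[0,0,0]]
    - [5,[14.5,76,0],[0,0,0]]
    - [5,[15.5,82,0],[0,0,0]]
    - [5,[16.5,87,0],[0,0,0]]
    - [5,[17.5,92,0],[0,0,0]]
    - [5,[18,96,0],[0,0,0]]
    - [5,[18,96,0],[0,0,0]]
    - [5,[17,94,35],[0,0,0]]
    - [5,[17,94,70],[0,0,0]]
    - [5,[17,94,104],[0,0,0]]

```text
time_s: 11.5
eef_pos: [465.2, -25.5, 269.7]
ee_rot: [-0.0, 0.095, 0.995, 0.0]
force: [0.2, -0.0, -0.2]
grip_width: 0.154
grip_force: 78.3
```

Call:
apply_moves:
  targets:
    - [5,[8,40,0],[0,0,0]]
    - [5,[16,80,0],[0,0,0]]
    - [5,[24,120,0],[0,0,0]]
    - [5,[32,160,0],[0,0,0]]
    - [5,[40,190,0],[0,0,0]]
    - [5,[40,190,0],[0,0,0]]
    - [5,[40,190,0],[0,0,0]]

```text
time_s: 12.2
eef_pos: [505.3, 164.7, 268.0]
ee_rot: [-0.0, 0.095, 0.996, -0.0]
force: [-0.3, 0.0, 0.4]
grip_width: 0.151
grip_force: 78.5
```

```bash
python3 - <<'E'
from h import *
im,d,P=cloud('top'); nutlist(im,P)
cv2.imwrite('pics/t4.png',cv2.resize(im[180:300,150:370],None,fx=3.6,fy=3.6))
E
```

```text
[ 41. -51.] area 212 ztop 38.0 hsv [ 13. 151. 109.] px [326. 232.]
[-19.  50.] area 483 ztop 38.0 hsv [ 14. 146. 117.] px [282. 249.]
[16.  5.] area 133 ztop 38.0 hsv [ 15. 145. 116.] px [302. 239.]
[  6. -49.] area 50 ztop 25.0 hsv [ 12.  166.5 109. ] px [323. 246.]
```

View pics/t4.png

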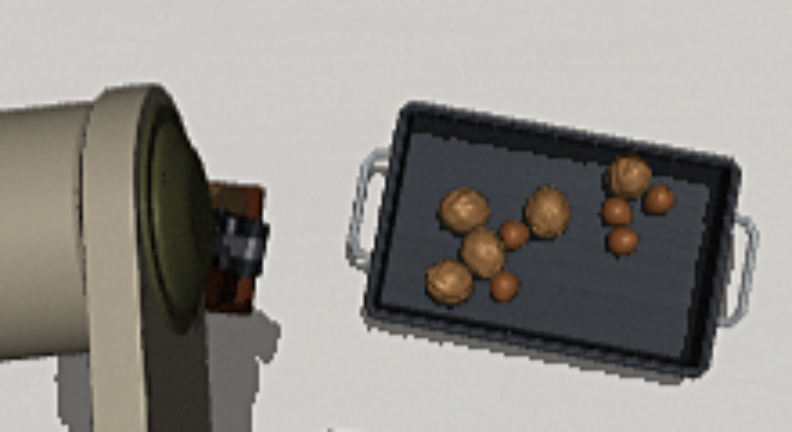

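Two hazelnuts are now at +y, near (−3,24) and (−35,20). The walnut at (16,5) has to go over to −y.

Call:
apply_moves:
  targets:
    - [5,[4,-40,0],[0,0,0]]
    - [5,[8,-80,0],[0,0,0]]
    - [5,[12,-120,0],[0,0,0]]
    - [5,[15,-155,0],[0,0,0]]
    - [5,[17,-180,0],[0,0,0]]
    - [5,[17,-180,0],[0,0,0]]
    - [5,[17,-180,0],[0,0,0]]
    - [5,[17,-180,-35],[0,0,0]]
    - [5,[17,-180,-70],[0,0,0]]
    - [5,[17,-180,-95],[0,0,0]]
    - [5,[17,-180,-104],[0,0,0]]
    - [5,[17,-180,-104],[0,0,0]]
    - [5,[15.5,-187,-104],[0,0,0]]
    - [5,[14,-194,-104],[0,0,0]]
    - [5,[13,-201,-104],[0,0,0]]
    - [5,[11.5,-208,-104],[0,0,0]]
    - [5,[10,-215,-104],[0,0,0]]
    - [5,[9,-221,-104],[0,0,0]]
    - [5,[8,-227,-104],[0,0,0]]
    - [5,[8,-227,-104],[0,0,0]]

```text
time_s: 14.25
eef_pos: [513.4, -63.2, 164.3]
ee_rot: [0.0, 0.096, 0.995, -0.0]
force: [-0.2, -0.6, -0.8]
grip_width: 0.153
grip_force: 78.5
```

Call:
apply_moves:
  targets:
    - [5,[0,2,35],[0,0,0]]
    - [5,[0,2,70],[0,0,0]]
    - [5,[0,2,104],[0,0,0]]
    - [5,[0,40,104],[0,0,0]]
    - [5,[0,80,104],[0,0,0]]
    - [5,[0,120,104],[0,0,0]]
    - [5,[0,160,104],[0,0,0]]
    - [5,[0,200,104],[0,0,0]]
    - [5,[0,225,104],[0,0,0]]
    - [5,[0,225,104],[0,0,0]]
    - [5,[0,225,104],[0,0,0]]

```text
time_s: 15.35
eef_pos: [513.3, 162.7, 268.1]
ee_rot: [-0.0, 0.095, 0.996, -0.0]
force: [0.4, -0.5, -0.9]
grip_width: 0.153
grip_force: 78.6
```

```bash
python3 - <<'E'
from h import *
im,d,P=cloud('top'); nutlist(im,P)
a=cv2.resize(im[180:300,150:370],None,fx=3.6,fy=3.6)
t=tin(P); z=P[...,2]
q=(abs(t[...,1])<1.2)&(abs(t[...,0])<66)
v,u=np.where(q); 
for x,y in zip(u,v): cv2.circle(a,(int((x-150+.5)*3.6),int((y-180+.5)*3.6)),1,(0,255,0),-1)
cv2.imwrite('pics/t5.png',a)
E
```

```text
[ 50. -45.] area 107 ztop 39.0 hsv [ 15. 144. 115.] px [324. 229.]
[ 20. -65.] area 145 ztop 26.0 hsv [ 12. 168. 108.] px [330. 242.]
[-19.  50.] area 483 ztop 37.0 hsv [ 15. 146. 118.] px [282. 249.]
[  5. -34.] area 136 ztop 36.0 hsv [ 15.  145.  119.5] px [317. 246.]
```

View pics/t5.png

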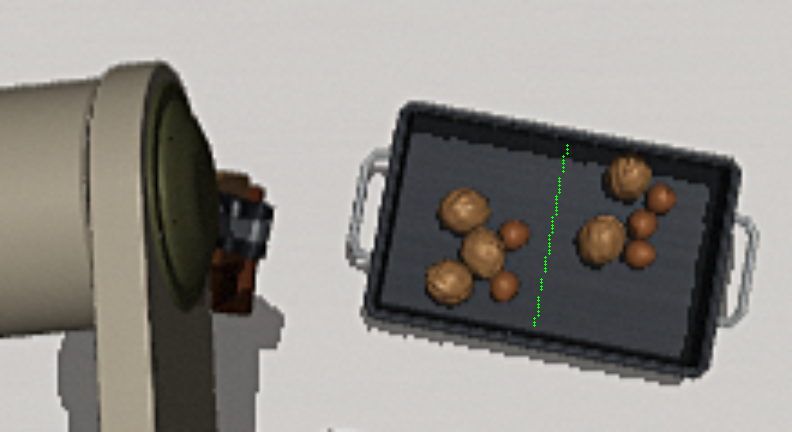

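The tin is mixed: the half left of the green midline has 3 walnuts and 2 hazelnuts, the right half 2 walnuts and 3 hazelnuts, all well clear of it. The paddle goes back over the slot.

Call:
apply_moves:
  targets:
    - [5,[-4,10,0],[0,0,-8]]
    - [5,[-8,20,0],[0,0,-16]]
    - [5,[-12,30,0],[0,0,-24]]
    - [5,[-16,40,0],[0,0,-32]]
    - [5,[-20,50,0],[0,0,-40]]
    - [5,[-24,60,0],[0,0,-48]]
    - [5,[-26,68,0],[0,0,-56]]
    - [5,[-26,68,0],[0,0,-64]]
    - [5,[-26,68,0],[0,0,-72]]
    - [5,[-26,68,0],[0,0,-80]]
    - [5,[-26,68,0],[0,0,-85]]
    - [5,[-26,68,0],[0,0,-85]]
    - [5,[-26,68,0],[0,0,-85]]
    - [5,[-26,68,0],[0,0,-85]]

```text
time_s: 16.8
eef_pos: [487.6, 230.1, 268.3]
ee_rot: [0.0, 0.742, 0.67, -0.0]
force: [-0.3, -0.8, -1.3]
grip_width: 0.156
grip_force: 78.6
```

```bash
python3 - <<'E'
from h import *
print(ctrl.sense()['eef_pos'])
im,d,P=cloud('side')
b=lambda p:tin(p,-6,(487,231))
t=b(P); z=P[...,2]
m=(abs(t[...,0])<40)&(abs(t[...,1])<40)
for lo in range(100,240,12):
    q=m&(z>=lo)&(z<lo+12)
    if q.sum()>5: print(lo,q.sum(),np.percentile(t[q],[3,97],axis=0).round(1).tolist(), z[q].min().round())
P0=np.load('side0.npy'); t=b(P0); z=P0[...,2]; m=(abs(t[...,0])<40)&(abs(t[...,1])<40); print('start')
for lo in range(100,240,12):
    q=m&(z>=lo)&(z<lo+12)
    if q.sum()>5: print(lo,q.sum(),np.percentile(t[q],[3,97],axis=0).round(1).tolist())
E
```

```text
[487.58866485 230.14242401 268.32403967]
112 25 [[-4.2, -15.4], [3.4, 20.7]] 112.0
124 40 [[-4.6, -14.9], [3.9, 20.5]] 124.0
136 33 [[-4.4, -18.0], [3.7, 21.0]] 136.0
148 45 [[-4.4, -17.9], [4.6, 21.1]] 148.0
160 38 [[-4.1, -16.3], [5.0, 21.9]] 160.0
172 42 [[-4.2, -15.7], [5.3, 21.6]] 172.0
184 43 [[-4.2, -15.3], [6.2, 19.4]] 184.0
196 45 [[-4.1, -13.2], [4.8, 18.9]] 196.0
208 36 [[-5.9, -5.9], [6.9, 14.7]] 208.0
220 35 [[-5.7, -6.0], [7.9, 13.1]] 221.0
232 43 [[-5.9, -5.2], [8.4, 13.0]] 233.0
start
100 31 [[-5.2, -10.9], [5.1, 18.0]]
112 30 [[-7.2, -5.3], [3.7, 14.9]]
124 34 [[-7.2, -3.6], [5.0, 13.4]]
136 31 [[-7.5, -4.1], [5.5, 12.9]]
148 37 [[-7.4, -10.6], [5.9, 13.5]]
160 34 [[-7.3, -8.8], [6.5, 12.5]]
172 40 [[-7.6, -6.8], [6.7, 12.6]]
184 35 [[-7.2, -6.3], [7.1, 12.4]]
196 40 [[-7.3, -6.4], [4.7, 12.3]]
208 33 [[-7.5, -2.3], [5.2, 12.3]]
220 41 [[-7.2, -4.3], [6.8, 11.5]]
```

Call:
apply_moves:
  targets:
    - [5,[-0.5,0.4,-15],[0,0,0]]
    - [5,[-0.5,0.4,-28],[0,0,0]]
    - [5,[-0.5,0.4,-36],[0,0,0]]
    - [5,[-0.5,0.4,-44],[0,0,0]]
    - [5,[-0.5,0.4,-52],[0,0,0]]
    - [5,[-0.5,0.4,-60],[0,0,0]]
    - [5,[-0.5,0.4,-68],[0,0,0]]
    - [5,[-0.5,0.4,-76],[0,0,0]]
    - [5,[-0.5,0.4,-84],[0,0,0]]
    - [5,[-0.5,0.4,-91],[0,0,0]]
    - [5,[-0.5,0.4,-96],[0,0,0]]
    - [5,[-0.5,0.4,-99],[0,0,0]]
    - [5,[-0.5,0.4,-99.5],[0,0,0]]
    - [5,[-0.5,0.4,-99.5],[0,0,0]]

```text
time_s: 18.25
eef_pos: [487.0, 231.0, 168.9]
ee_rot: [0.0, 0.743, 0.67, 0.0]
force: [-0.6, -0.2, -0.9]
grip_width: 0.156
grip_force: 78.6
```

Seated with no contact force. Now I release and retreat straight up.

Call:
apply_moves:
  targets:
    - [20,[0,0,-0.5],[0,0,0]]
    - [30,[0,0,-0.5],[0,0,0]]
    - [50,[0,0,-0.5],[0,0,0]]
    - [85,[0,0,-0.5],[0,0,0]]
    - [85,[0,0,-0.5],[0,0,0]]
    - [85,[0,0,-0.5],[0,0,0]]
    - [85,[0,0,-0.5],[0,0,0]]
    - [85,[0,0,20],[0,0,0]]
    - [85,[0,0,50],[0,0,0]]
    - [85,[0,0,80],[0,0,0]]
    - [85,[0,0,120],[0,0,0]]
    - [85,[-40,40,120],[0,0,0]]
    - [85,[-80,80,120],[0,0,0]]
    - [85,[-120,120,120],[0,0,0]]
    - [85,[-160,160,120],[0,0,0]]
    - [85,[-200,200,120],[0,0,0]]
    - [85,[-200,200,120],[0,0,0]]
    - [85,[-200,200,120],[0,0,0]]

```text
time_s: 20.05
eef_pos: [284.2, 433.1, 288.9]
ee_rot: [-0.0, 0.741, 0.671, 0.0]
force: [0.2, -0.3, -0.5]
grip_width: 0.998
grip_force: 0.0
```

```bash
python3 - <<'E'
from h import *
for n in('side','top'):
    im,d,P=cloud(n)
    if n=='top': nutlist(im,P)
    P0=np.load(n+'0.npy')
    for nm,p in(('start',P0),('now',P)):
        t=tin(p,-6,(487,231)); z=p[...,2]; m=(abs(t[...,0])<40)&(abs(t[...,1])<30)
        print(n,nm,'top z',np.nanmax(z[m]),[np.percentile(t[m&(z>=lo)&(z<lo+30)],[3,97],axis=0).round(1).tolist() for lo in(110,200)])
    cv2.imwrite(f'pics/{n}6.png',im)
E
```

```text
side start top z 229.03392428301504 [[[-7.2, -5.1], [4.8, 14.6]], [[-7.4, -5.1], [5.8, 12.0]]]
side now top z 228.07511620658227 [[[-6.8, -6.8], [6.0, 14.6]], [[-7.0, -6.4], [7.0, 12.2]]]
[ 50. -46.] area 106 ztop 39.0 hsv [ 15.  145.5 104. ] px [325. 229.]
[ 20. -65.] area 143 ztop 28.0 hsv [ 12. 168.  97.] px [330. 242.]
[-19.  50.] area 480 ztop 39.0 hsv [ 14. 147. 108.] px [282. 249.]
[  5. -35.] area 129 ztop 37.0 hsv [ 15. 146. 106.] px [317. 246.]
top start top z 230.43827810625874 [[[-6.5, -15.4], [7.1, 6.1]], [[-6.6, -12.6], [7.0, 6.0]]]
top now top z 228.96211807829548 [[[-5.3, -15.1], [7.3, 6.3]], [[-6.5, -12.0], [7.0, 7.5]]]
```

View pics/side6.png

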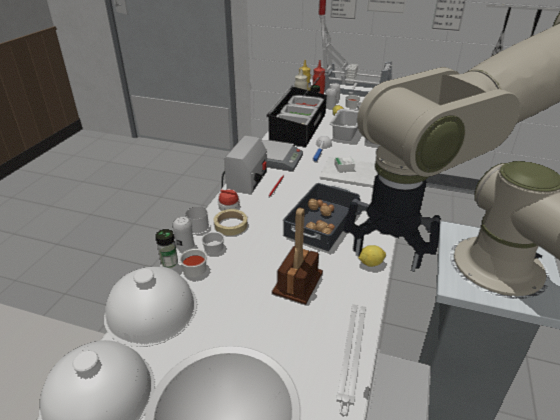

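The paddle stands upright in the slot at (300,240), at the same height as at the start. The nuts are in the tin and the bystanders are undisturbed.

```bash
python3 -c "
from rig import ctrl
print(ctrl.finish_job())"
```

```text
the job is handed in; nothing more can be done
None
```

The nuts are mixed (3 walnuts and 2 hazelnuts in the y > 0 half, 2 walnuts and 3 hazelnuts in the y < 0 half), all ten are still in the tin, the paddle is back upright at full depth in its slot, and the job was handed in at about 20 s.

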